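Load a wax block and stack the frame over it

ROBOT

A 6-joint arm with a two-finger parallel gripper is mounted at the origin on the work surface. World frame = base frame: x ahead of the robot, y to its left, z up, the work surface at z = 0. Lengths are in m, angles in rad, forces in N, time in s.
With the tool pointing down it reaches from about 0.375 to 0.9 m from the base axis. Payload 3.1 kg.
Tool frame: the origin (TCP) lies on the front face of the gripper's body, between the roots of the fingers; the fingertips stand 73 mm ahead of it and the grasp point (between the pads) lies 54 mm ahead of it (manip.finger_overhang is the distance from the TCP to the fingertips, in m); z points along the fingers, y is the direction in which the jaws open and shut (so a half turn about z gives the same grasp; the last joint's range is limited). The gripper opens to 85 mm and grips with 20 to 120 N. Pads are 22 mm wide; open, the fingers measure 114 mm over their backs; the gripper's body (76 mm by 85 mm) begins 54 mm behind the grasp point. The pads swing forward as they close: fully open they stand 13 mm farther back than shut.
Start: joints at [1.163, 0.527, 1.433, -0, 1.181, -0.178], TCP at [0.142, 0.609, 0.304] pointing down, gripper open.
Joint ranges: [-3.08, 3.08], [-0.75, 2.2], [0.22, 2.44], [-1.43, 4.57], [0, 2.65], [-2.85, 2.85]. Speed limits (rad/s): [2.79, 2.79, 3.14, 3.14, 3.14, 3.14].

INTERFACE

Orientations are given as a unit quaternion [x, y, z, w].
In Python, from station import manip gives the robot as it stands.
- The arm moves only by the tool apply_moves, never from a script. Its argument "increments" is a list that holds one entry, the list of rows, each a list of 4 numbers: the shift along the tool's x, y, z in m, then the turn about the tool's z in degrees. In form: [[[dx, dy, dz, spin], ...]]. A call has 1 to 5 rows; each row shifts and turns the pose as measured when the row begins, along the tool's axes as they then stand; what a row does not reach is not made up. A row lasts 1/10 s, in which the tool goes at most 50 mm and 8.59 degrees, less where a joint would pass 70% of its speed; a pose out of reach is approached as far as the arm can. A call with a gripper value outside its range is refused whole. "fingers" is the opening, from 0 (shut) to 1 (fully open), set as the call begins (left out, the last holds). The fingers move at their own pace and stop on an object; "newtons" is the grip in N (left out, the last holds). Time passes only in rows, so rows that do not move let the fingers close. It gives the time, the measured TCP pose, the force and the opening at its end, in the units of the state.
- manip.sense(): the state, without advancing time (a new reading comes with each control period).
- manip.snapshot(name): name is "scene" or "top" or "wrist"; returns (picture, depth): 420x560x3 uint8, red, green, blue; 420x560 float32, m along the optical axis (not along the pixel's ray), 0 where there is no reading.
- manip.camera_model(name): a dict with "mtx" (3x3 intrinsics, pixels), "R" (3x3) and "t" (3): a world point X has camera coordinates R X + t; the wrist camera has in their place "mount" (4x4, takes a point from camera to tool coordinates, whose origin is the TCP and whose axes are the flange's). Camera axes: x right, y down, z forward; pixel columns grow to the right and rows downward; lengths in m; the calibration is good to about 2 mm. A picture is of the moment at which its call begins: read the wrist's pose just before it. camera_model takes no time and is no camera call.
- manip.sign_off(): hands the job in, once; it reports no verdict.
The state is a dict: "t": time; "q": joint angles; "qd": joint speeds; "tau": joint torques, N m; "tcp_pos": TCP position; "tool_rot": TCP orientation; "force": force on the tool from outside, world axes, zero at the start; "ft_torque": the same for the moment, N m; "finger_gap": opening from 0.0 (shut) to 1.0 (fully open).
Only numpy, scipy, OpenCV 4.12 (cv2) and the standard library are available. Lean on these libraries where they do the work, as an engineer would, in place of code of your own. Each camera call takes 0.05 s, during which the arm holds its last target.

TASK

Lay the loose rectangular wax block flat in the middle of the slatted deck of the base frame that is fixed to the bench, then stack the loose frame with the handle on top, so that all four of its corner posts go fully home in the base frame's corner sockets and it stands level over the block. Set both down gently, without dropping them, let go, and leave the other things on the bench where they are.

Things in the scene. Friction and masses are not known exactly. Their poses are not given: they have to be found in the camera images.
- base_frame: Base frame fixed to the bench: dark steel, 4 wooden slats as deck, 190 (x) x 140 (y) mm. Origin: centre of its underside on the bench, z up. Deck top z = 20 mm. At each corner (x +-80, y +-55 mm) an upright square tube socket open at the top: 30 mm outside, 22 inside, rim at z = 44, floor at z = 8. No posts, no handle. Same after a half turn.
- handle (a point): Centre of the loose frame's wooden handle bar, 124 (along x) x 16 (y) x 16 mm (z), with steel uprights under it at x = +-52 mm. Axes are the frame's: x its long side, z up. The frame's deck top is 48 mm and its open corner tubes' rims 22 mm below this point; the frame balances about it. With the posts home on the socket floors it is 156 mm above the bench.
- block_center (a point): Centre (half-way up) of the rectangular amber wax block, 110 (x) x 56 (y) x 36 (z) mm, about 0.2 kg, lying flat on the bench at the start. x along its length, z up. The same after a half turn. Lying on the base frame's deck its centre is 38 mm above the bench.
- round_cake: Bystander: round brown wax cake, 130 mm across, 55 high, origin at the centre of its underside.
- jar: Bystander: plain white tub with a lid, 76 mm across, 85 high, origin at the centre of its underside.
- scraper: Bystander: flat scraper with a dark wooden handle, about 200 mm long, lying across between the robot and the block, under 30 mm high.
- top_frame: Loose stacking frame, rigid, 190 (x) x 140 (y) x 156 mm, 0.5 to 0.85 kg, standing on four round posts, 16 mm thick, at x = +-80, y = +-55 mm; their last 10 mm taper to 7 mm. Origin: midway between the feet, level with their ends, 148 mm below the handle point. Slatted deck from z = 84 to 100 mm, open tubes on its corners, handle over its middle. Same after a half turn.
- wax_block: The wax block itself (see point block_center): origin at the centre of its underside; same axes.
Not all that is in view belongs to the job. There is more than one size of the top_frame; the one meant has the size given above.

How it is judged:
On the way:
1. the wax block lies released in the middle of the base frame's deck, before the loose frame is brought over it (x of block_center in the frame of base_frame between -0.025 and 0.025 m and y of block_center in the frame of base_frame between -0.025 and 0.025 m and z of block_center in the frame of base_frame between 0.033 and 0.043 m and angle between block_center's own z axis and vertical below 0.1 rad and contact force between the fingers and wax_block below 0.05 N and horizontal distance between handle and base_frame above 0.15 m), for 0.2 s.
At the end, for the whole second after the job is handed in: Wax block flat on the base deck, centre within 25 mm of the deck's centre along and across; loose frame with all four posts home in the sockets (handle 151 to 160 mm up, within 8 mm of the middle, level within 0.05 rad, sides parallel within 0.07 rad); both released, at rest (x of block_center in the frame of base_frame between -0.025 and 0.025 m and y of block_center in the frame of base_frame between -0.025 and 0.025 m and z of block_center in the frame of base_frame between 0.033 and 0.043 m and angle between block_center's own z axis and vertical below 0.1 rad and horizontal distance between handle and base_frame below 0.008 m and z of handle in the frame of base_frame between 0.151 and 0.16 m and angle between handle's own z axis and vertical below 0.05 rad and angle between the x axis of handle and the x axis of base_frame, either way round below 0.07 rad and linear speed of each of top_frame, wax_block below 0.02 m/s); the robot touches nothing.
It fails at once if the loose frame or the wax block is dropped onto the base frame (falls faster than 0.6 m/s over it) ((horizontal distance between handle and base_frame below 0.03 m and linear speed of top_frame above 0.6 m/s) or (horizontal distance between block_center and base_frame below 0.04 m and linear speed of wax_block above 0.6 m/s)).
It fails at once if a bystander (round cake, jar, scraper) is moved by more than 30 mm (distance of any of round_cake, jar, scraper from where it was at the start of the episode above 0.03 m).
It also fails if it takes over 61 s, if anything falls off the work surface, if the arm or the gripper's body presses on something with over 40 N, if the wrist force passes 120 N, or if a joint passes its speed limit or range.

## Working session

There is one attempt and no reset: what is moved stays moved. The work goes in short steps, Python scripts to look and compute and a tool call to move; the robot and the scene stay as the last step left them, time stands still between calls to the robot, and variables do not carry over. Pictures are saved under pics/ and viewed, and the job is handed in when it is done.

Besides the shell and the picture viewer there is one more tool, called after "Call:" in YAML: its name, and indented under it one key for each argument. apply_moves: Moves the arm, as the interface text tells. Its arguments: {"type":"object","properties":{"increments":{"type":"array","items":{"type":"array","items":{"type":"array","items":{"type":"number"}}}},"fingers":{"type":"number"},"newtons":{"type":"number"}},"required":["increments"]}

```bash
ls; mkdir -p pics; python3 - <<'E'
from station import manip
import numpy as np, cv2
print(manip.sense())
for n in ("scene","top"):
    im,d=manip.snapshot(n); cv2.imwrite(f"pics/{n}0.png",im[:,:,::-1]); np.savez(f"{n}0.npz",im=im,d=d)
for n in ("scene","top","wrist"):
    print(n,manip.camera_model(n))
E
```

```text
pics
{'t': 0.0, 'q': array([ 1.16349584e+00,  5.28461537e-01,  1.43388586e+00,  2.05757635e-05,
        1.18140947e+00, -1.78490262e-01]), 'qd': array([-5.09220747e-04, -7.36142724e-04, -9.10069053e-06,  9.73390645e-05,
        9.97069255e-04, -4.15390793e-04]), 'tau': array([-8.33031736e-04, -4.42351842e+01, -1.78026026e+01, -1.99175943e-04,
        8.52633908e-03, -8.72034125e-07]), 'tcp_pos': array([0.14149981, 0.60820234, 0.30294153]), 'tool_rot': array([ 1.14159535e-01,  9.93461841e-01, -1.03327570e-03, -3.21540347e-04]), 'force': array([ 0.10053125, -1.04459001, -0.21128453]), 'ft_torque': array([-0.03569983,  0.01696314, -0.01232775]), 'finger_gap': 0.9950877698388801}
scene {'mtx': array([[506.87128237,   0.        , 282.11589839],
       [  0.        , 506.87128237, 206.28527897],
       [  0.        ,   0.        ,   1.        ]]), 'R': array([[-0.66201896,  0.74945922, -0.00646359],
       [ 0.59634309,  0.52150404, -0.61025278],
       [-0.45398879, -0.40785342, -0.79218039]]), 't': array([ 0.29242536, -0.335004  ,  1.86413649])}
top {'mtx': array([[529.95004201,   0.    
[... 181 characters left out ...]
11e-03],
       [-9.93192579e-01, -2.12186293e-02, -1.14535019e-01],
       [ 1.14558173e-01,  1.25074740e-04, -9.93416534e-01]]), 't': array([0.12671849, 0.61576367, 1.43892342])}
wrist {'mtx': array([[307.70171721,   0.        , 278.28293004],
       [  0.        , 307.70171721, 207.81083263],
       [  0.        ,   0.        ,   1.        ]]), 'mount': array([[-1.14237272e-04, -9.62046587e-01, -2.72885236e-01,
         6.91906006e-02],
       [ 9.99999826e-01, -2.67718037e-04,  5.25202367e-04,
         1.74691044e-04],
       [-5.78325444e-04, -2.72885129e-01,  9.62046450e-01,
        -6.95481560e-02],
       [ 0.00000000e+00,  0.00000000e+00,  0.00000000e+00,
         1.00000000e+00]])}
```

View pics/scene0.png

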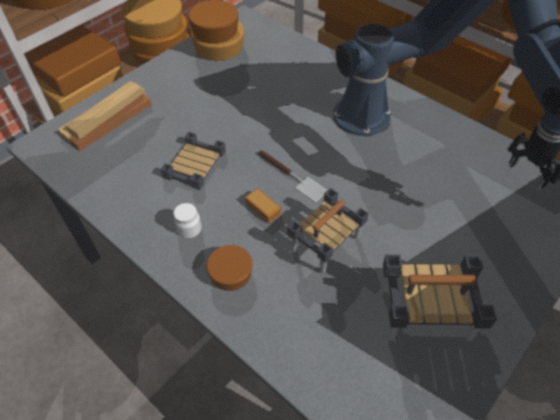

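View pics/top0.png

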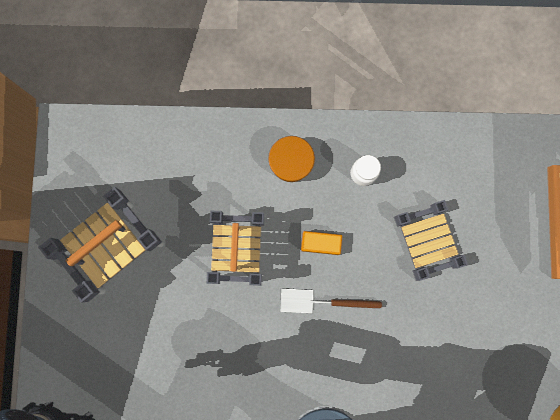

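The top view shows the handle-less base frame at (433,240) and the amber block at (321,242). There are two frames with handles, at (235,246) and (100,245). The round cake is at (291,158), the jar at (366,170) and the scraper at (335,302). I'll measure both handle frames before choosing one.

```bash
cat > h.py <<'E'
import numpy as np, cv2
from station import manip
def world(name,d):
    m=manip.camera_model(name);K=m["mtx"];R=m["R"];t=m["t"]
    v,u=np.mgrid[0:d.shape[0],0:d.shape[1]]
    c=np.stack([(u-K[0,2])/K[0,0]*d,(v-K[1,2])/K[1,1]*d,d],-1)
    return (c-t)@R
def ray(name,uv,z):
    m=manip.camera_model(name);K=m["mtx"];R=m["R"];t=m["t"]
    uv=np.atleast_2d(uv); r=np.c_[(uv-K[:2,2])/[K[0,0],K[1,1]],np.ones(len(uv))]@R
    o=-R.T@t; return o+r*((z-o[2])/r[:,2])[:,None]
def rect(P):
    (c,s,a)=cv2.minAreaRect((P*1000).astype(np.float32)); 
    if s[0]<s[1]: s=(s[1],s[0]); a+=90
    return np.round(c,1),np.round(s,1),round(((a+90)%180)-90,1)
E
python3 - <<'E'
from h import *
z=np.load('top0.npz');im=z['im'];d=z['d'];W=world('top',d)
def sel(u0,v0,u1,v1,zl,zh):
    M=np.zeros(d.shape,bool);M[v0:v1,u0:u1]=1
    return M&(d>0)&(W[...,2]>zl)&(W[...,2]<zh)
for n,b in dict(base=(385,190,485,290),mid=(195,200,275,295),big=(30,175,170,310),block=(295,222,350,262),cake=(262,128,322,188),jar=(345,150,390,190),scr=(270,280,395,320)).items():
    m=sel(*b,0.006,0.3);P=W[m]
    print(n,m.sum(),'z pct',np.round(np.percentile(P[:,2],[5,25,50,75,95,99.5]),3),rect(P[:,:2]))
def sub(n,b,zl,zh,hsv=None):
    m=sel(*b,zl,zh)
    print(n,m.sum(),np.median(W[m][:,2]).round(4),rect(W[m][:,:2]),W[m][:,:2].mean(0).round(4))
sub('base rim',(385,190,485,290),.036,.055)
sub('base deck',(385,190,485,290),.014,.028)
sub('mid handle',(195,200,275,295),.14,.17)
sub('mid rims',(195,200,275,295),.118,.134)
sub('mid deck',(195,200,275,295),.09,.108)
sub('big handle',(30,175,170,310),.17,.4)
sub('block top',(295,222,350,262),.030,.042)
big=cv2.resize(im[180:310,20:490],None,fx=1.7,fy=1.7,interpolation=cv2.INTER_CUBIC)
cv2.imwrite('pics/crop.png',big[:,:,::-1])
E
```

```text
base 3062 z pct [0.007 0.016 0.02  0.023 0.044 0.049] (array([ 573.2, -299.3]), array([286. , 280.7]), -88.9)
mid 3356 z pct [0.007 0.098 0.101 0.105 0.156 0.161] (array([539.9, 266.9]), array([265.5, 225. ]), 1.3)
big 6979 z pct [0.007 0.124 0.129 0.135 0.2   0.205] (array([547.3, 645.4]), array([399.8, 378.8]), -88.8)
block 919 z pct [0.007 0.034 0.036 0.039 0.042 0.045] (array([559.5,  18.9]), array([153.4, 110.5]), -88.8)
cake 1783 z pct [0.009 0.053 0.056 0.058 0.061 0.064] (array([799.3, 110. ]), array([173.9, 170. ]), 0.7)
jar 751 z pct [0.007 0.056 0.083 0.086 0.09  0.094] (array([ 769. , -107.6]), array([127.1, 114.3]), -89.0)
scr 811 z pct [0.006 0.007 0.01  0.018 0.023 0.026] (array([398. , -11.2]), array([347.2, 107.7]), -88.8)
base rim 290 0.0438 (array([ 568.5, -279.9]), array([190.2, 143.2]), 19.0) [ 0.5653 -0.2824]
base deck 2087 0.0205 (array([ 567.4, -279.1]), array([188.6, 140.7]), 19.2) [ 0.5678 -0.2799]
mid handle 323 0.1566 (array([529.7, 254.9]), array([123.1,  16.4]), -1.1) [0.5291 0.2545]
mid rims 284 0.1268 (array([530.5, 254.8]), array([190.3, 139.4]), -1.0) [0.5296 0.2565]
mid deck 2328 0.1007 (array([531.7, 253.3]), array([184. , 136.6]), -0.9) [0.53   0.2547]
big handle 638 0.2003 (array([519.8, 603. ]), array([238.3,  84.9]), -23.4) [0.5289 0.5968]
block top 747 0.0369 (array([555. ,  23.4]), array([110.3,  56.1]), 85.1) [0.5547 0.0232]
```

View pics/crop.png

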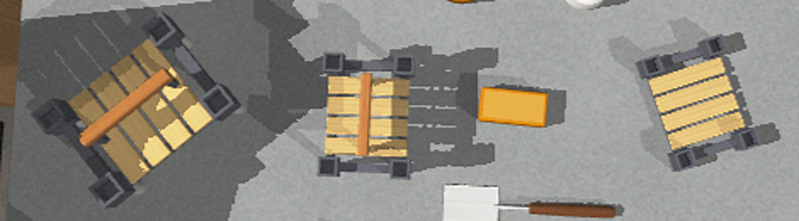

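The frame at (235,246) measures 190 × 139 mm with a 123 mm handle whose top is at z = 0.156, so it's the one described. The frame at (100,245) is larger and its handle is near z = 0.20, so I reject it.

Measured poses:
- **Base:** (0.568, -0.279), long axis at 19.1°
- **Block:** (0.555, 0.023), length at 85.1°
- **Top frame:** (0.530, 0.255), at -1°

Next is a helper that works out increments, and then I move above the block.

```bash
cat > go.py <<'E'
import sys
from h import *
from scipy.spatial.transform import Rotation as Ro
s=manip.sense();R=Ro.from_quat(s['tool_rot']).as_matrix();p=s['tcp_pos']
x,y,z,a=map(float,sys.argv[1:5])
ya=np.degrees(np.arctan2(R[1,1],R[0,1]))
print('t',round(s['t'],2),'tcp',p.round(4),'yang',ya.round(2),'tilt',np.degrees(np.arccos(-R[2,2])).round(2),'F',s['force'].round(2),'gap',round(s['finger_gap'],3),'q6',s['q'][5].round(2))
D=np.array([x,y,z])-p
da=(a-ya+180)%360-180
print('world d',D.round(4),'spin',(-da).round(2))
# per-tool-axes if not turning, and total
print('tool d now',(R.T@D).round(4))
n=int(sys.argv[5]) if len(sys.argv)>5 else 0
if n:
    for k in range(n):
        Rk=R@Ro.from_euler('z',-da*k/n,degrees=True).as_matrix()
        print(list((Rk.T@D/n).round(4)),round(-da/n,2))
E
python3 go.py 0.555 0.023 0.25 -4.9 14
```

```text
t 0.1 tcp [0.1415 0.6082 0.303 ] yang 76.89 tilt 0.11 F [ 0.24 -0.27 -0.28] gap 1.001 q6 -0.18
world d [ 0.4135 -0.5852 -0.053 ] spin 81.79
tool d now [-0.5355 -0.4761  0.0538]
[np.float64(-0.0382), np.float64(-0.034), np.float64(0.0038)] 5.84
[np.float64(-0.0415), np.float64(-0.0299), np.float64(0.0038)] 5.84
[np.float64(-0.0443), np.float64(-0.0256), np.float64(0.0038)] 5.84
[np.float64(-0.0467), np.float64(-0.0209), np.float64(0.0038)] 5.84
[np.float64(-0.0486), np.float64(-0.016), np.float64(0.0038)] 5.84
[np.float64(-0.05), np.float64(-0.011), np.float64(0.0038)] 5.84
[np.float64(-0.0508), np.float64(-0.0059), np.float64(0.0038)] 5.84
[np.float64(-0.0512), np.float64(-0.0007), np.float64(0.0038)] 5.84
[np.float64(-0.051), np.float64(0.0045), np.float64(0.0038)] 5.84
[np.float64(-0.0502), np.float64(0.0097), np.float64(0.0038)] 5.84
[np.float64(-0.049), np.float64(0.0148), np.float64(0.0038)] 5.84
[np.float64(-0.0472), np.float64(0.0197), np.float64(0.0038)] 5.84
[np.float64(-0.045), np.float64(0.0244), np.float64(0.0038)] 5.84
[np.float64(-0.0423), np.float64(0.0288), np.float64(0.0038)] 5.84
```

Call:
apply_moves:
  increments:
    - [[-0.038,-0.034,0,6],[-0.0415,-0.03,0,6],[-0.044,-0.0256,0,6],[-0.046,-0.021,0,6],[-0.047,-0.016,0,6]]
  fingers: 1

```text
t: 0.6
tcp_pos: [0.2818, 0.4023, 0.3005]
tool_rot: [0.371, 0.929, -0.0, -0.001]
force: [1.5, 0.2, -0.4]
finger_gap: 1.0
```

Call:
apply_moves:
  increments:
    - [[-0.048,-0.011,0,6],[-0.049,-0.006,0,6],[-0.05,-0.001,0,6],[-0.05,0.0045,0,6],[-0.049,0.0097,0,6]]

```text
t: 1.1
tcp_pos: [0.416, 0.1913, 0.2996]
tool_rot: [0.607, 0.795, -0.001, -0.001]
force: [1.4, 0.9, -0.2]
finger_gap: 0.996
```

```bash
python3 go.py 0.555 0.023 0.25 -4.9 6
```

```text
t 1.1 tcp [0.416  0.1913 0.2996] yang 15.23 tilt 0.14 F [ 1.37  0.91 -0.17] gap 0.996 q6 -0.08
world d [ 0.139  -0.1683 -0.0496] spin 20.13
tool d now [-0.1989  0.09    0.0493]
[np.float64(-0.0331), np.float64(0.015), np.float64(0.0082)] 3.35
[np.float64(-0.0322), np.float64(0.0169), np.float64(0.0082)] 3.35
[np.float64(-0.0312), np.float64(0.0188), np.float64(0.0082)] 3.35
[np.float64(-0.03), np.float64(0.0206), np.float64(0.0082)] 3.35
[np.float64(-0.0288), np.float64(0.0223), np.float64(0.0082)] 3.35
[np.float64(-0.0274), np.float64(0.0239), np.float64(0.0082)] 3.35
```

Call:
apply_moves:
  increments:
    - [[-0.04,0.018,0.01,4],[-0.039,0.02,0.01,4],[-0.038,0.022,0.01,4],[-0.036,0.025,0.01,4],[-0.034,0.026,0.01,4]]

```text
t: 1.6
tcp_pos: [0.5532, 0.0088, 0.2484]
tool_rot: [0.742, 0.67, 0.0, -0.0]
force: [-0.5, 1.0, -0.8]
finger_gap: 0.997
```

Call:
apply_moves:
  increments:
    - [[0,0,0,0],[0,0,0,0]]

```text
t: 1.8
tcp_pos: [0.5561, 0.0034, 0.2461]
tool_rot: [0.745, 0.667, -0.0, -0.0]
force: [-0.2, 0.3, -0.1]
finger_gap: 1.001
```

```bash
cat >> h.py <<'E'
from scipy.spatial.transform import Rotation as Ro
def wrist():
    s=manip.sense();im,d=manip.snapshot('wrist');m=manip.camera_model('wrist');K=m['mtx'];T=m['mount']
    v,u=np.mgrid[0:d.shape[0],0:d.shape[1]]
    c=np.stack([(u-K[0,2])/K[0,0]*d,(v-K[1,2])/K[1,1]*d,d],-1)
    w=(c@T[:3,:3].T+T[:3,3])@Ro.from_quat(s['tool_rot']).as_matrix().T+s['tcp_pos']
    return im,d,w
E
python3 go.py 0.555 0.023 0.25 -4.9 ; python3 - <<'E'
from h import *
im,d,W=wrist();cv2.imwrite('pics/w1.png',im[:,:,::-1])
hsv=cv2.cvtColor(im,cv2.COLOR_RGB2HSV)
m=(d>0)&(W[...,2]>.03)&(W[...,2]<.043)&(np.hypot(W[...,0]-.555,W[...,1]-.023)<.075)&(hsv[...,1]>120)
print(m.sum(),np.median(W[m][:,2]),rect(W[m][:,:2]))
E
```

```text
t 1.8 tcp [0.5561 0.0034 0.2461] yang -6.31 tilt 0.03 F [-0.19  0.26 -0.1 ] gap 1.001 q6 -0.08
world d [-0.0011  0.0196  0.0039] spin -1.41
tool d now [ 0.0193 -0.0033 -0.0039]
6849 0.03573139813156889 (array([556. ,  20.5]), array([109.7,  55.7]), 85.1)
```

View pics/w1.png

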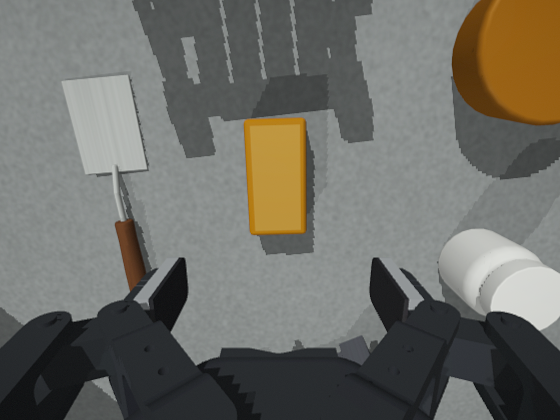

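The wrist view shows the block at (277,177), with the scraper to the left at (115,150) and the tub to the right at (490,265). The block measures 110 × 56 mm at (0.556, 0.021), which agrees with the top view. I descend in steps.

Call:
apply_moves:
  increments:
    - [[0.018,-0.003,0.02,-1.4],[0,0,0.03,0],[0,0,0.03,0],[0,0,0.02,0],[0,0,0,0]]

```text
t: 2.35
tcp_pos: [0.5528, 0.0287, 0.1467]
tool_rot: [0.733, 0.68, 0.001, 0.001]
force: [-1.1, 0.2, -0.4]
finger_gap: 0.998
```

```bash
python3 go.py 0.5558 0.0215 0.084 -4.9
```

```text
t 2.35 tcp [0.5528 0.0287 0.1467] yang -4.24 tilt 0.21 F [-1.06  0.19 -0.41] gap 0.998 q6 -0.08
world d [ 0.003  -0.0072 -0.0627] spin 0.66
tool d now [-0.007   0.0033  0.0628]
```

Call:
apply_moves:
  increments:
    - [[-0.005,0.003,0.02,0.5],[0,0,0.02,0],[0,0,0.015,0],[0,0,0.003,0],[0,0,0,0]]

```text
t: 2.85
tcp_pos: [0.556, 0.0285, 0.0934]
tool_rot: [0.733, 0.68, 0.003, 0.004]
force: [-0.5, -0.6, -0.6]
finger_gap: 0.998
```

```bash
python3 go.py 0.5558 0.0215 0.084 -4.9; python3 -c "
from station import manip;print(manip.sense()['q'].round(3))"
```

```text
t 2.85 tcp [0.556  0.0285 0.0934] yang -4.25 tilt 0.56 F [-0.54 -0.56 -0.55] gap 0.998 q6 -0.08
world d [-0.0002 -0.007  -0.0094] spin 0.65
tool d now [-0.007   0.0003  0.0094]
[-1.500e-01  7.580e-01  1.752e+00  1.000e-03  6.210e-01 -7.600e-02]
```

Call:
apply_moves:
  increments:
    - [[-0.005,0,0.006,0.5],[-0.002,0,0.003,0],[0,0,0,0]]

```text
t: 3.15
tcp_pos: [0.5567, 0.0215, 0.0869]
tool_rot: [0.735, 0.678, 0.005, 0.006]
force: [-0.6, -0.7, 0.5]
finger_gap: 0.996
```

```bash
python3 go.py 0.5558 0.0215 0.084 -4.9
```

```text
t 3.15 tcp [0.5567 0.0215 0.0869] yang -4.7 tilt 0.84 F [-0.57 -0.68  0.5 ] gap 0.996 q6 -0.08
world d [-0.0009 -0.     -0.0029] spin 0.2
tool d now [-0.0001 -0.0009  0.0029]
```

```bash
sed -i "s/^da=/print('toolz',R[:,2].round(4))\nda=/" go.py
```

Call:
apply_moves:
  increments:
    - [[0,0,0.001,0],[0,0,0,0],[0,0,0,0],[0,0,0,0],[0,0,0,0]]
  fingers: 0
  newtons: 40

```text
t: 3.65
tcp_pos: [0.5571, 0.0211, 0.0868]
tool_rot: [0.736, 0.677, 0.005, 0.006]
force: [-1.2, -0.6, 0.4]
finger_gap: 0.647
```

```bash
python3 go.py 0.5558 0.0215 0.084 -4.9
```

```text
t 3.65 tcp [0.5571 0.0211 0.0868] yang -4.74 tilt 0.92 F [-1.21 -0.63  0.35] gap 0.647 q6 -0.08
toolz [ 0.016  -0.0018 -0.9999]
world d [-0.0013  0.0004 -0.0028] spin 0.16
tool d now [ 0.0003 -0.0013  0.0028]
```

The gap of 0.647 is about 55 mm, so the fingers hold the block. I lift it.

Call:
apply_moves:
  increments:
    - [[0,0,0,0],[0,0,-0.02,0],[0,0,-0.03,0],[0,0,-0.03,0],[0,0,-0.02,0]]

```text
t: 4.15
tcp_pos: [0.5524, 0.0217, 0.1846]
tool_rot: [0.736, 0.677, 0.001, 0.001]
force: [-0.3, 0.1, -1.7]
finger_gap: 0.644
```

```bash
python3 go.py 0.568 -0.2795 0.19 -70.9 9
```

```text
t 4.15 tcp [0.5524 0.0217 0.1846] yang -4.75 tilt 0.17 F [-0.28  0.08 -1.72] gap 0.644 q6 -0.08
toolz [ 3.e-03  3.e-04 -1.e+00]
world d [ 0.0156 -0.3012  0.0054] spin 66.15
tool d now [-0.2989  0.0405 -0.0054]
[np.float64(-0.0332), np.float64(0.0045), np.float64(-0.0006)] 7.35
[np.float64(-0.0324), np.float64(0.0087), np.float64(-0.0006)] 7.35
[np.float64(-0.031), np.float64(0.0128), np.float64(-0.0006)] 7.35
[np.float64(-0.0291), np.float64(0.0166), np.float64(-0.0006)] 7.35
[np.float64(-0.0267), np.float64(0.0202), np.float64(-0.0006)] 7.35
[np.float64(-0.0239), np.float64(0.0235), np.float64(-0.0006)] 7.35
[np.float64(-0.0207), np.float64(0.0263), np.float64(-0.0006)] 7.35
[np.float64(-0.0172), np.float64(0.0288), np.float64(-0.0006)] 7.35
[np.float64(-0.0134), np.float64(0.0307), np.float64(-0.0006)] 7.35
```

Call:
apply_moves:
  increments:
    - [[-0.033,0.0045,-0.002,7.3],[-0.0324,0.0087,-0.001,7.3],[-0.031,0.013,-0.001,7.3],[-0.029,0.0166,-0.001,7.3],[-0.0267,0.02,-0.001,7.3]]

```text
t: 4.65
tcp_pos: [0.56, -0.145, 0.193]
tool_rot: [0.914, 0.406, 0.003, 0.0]
force: [-0.5, 0.1, -2.8]
finger_gap: 0.646
```

Call:
apply_moves:
  increments:
    - [[-0.0239,0.0235,-0.001,7.3],[-0.0207,0.0263,-0.001,7.3],[-0.017,0.0288,-0.001,7.3],[0,0,0,0],[0,0,0,0]]

```text
t: 5.15
tcp_pos: [0.5617, -0.2538, 0.1931]
tool_rot: [0.977, 0.213, 0.001, -0.001]
force: [1.1, 0.8, -2.5]
finger_gap: 0.647
```

```bash
python3 go.py 0.568 -0.2795 0.19 -70.9 3
python3 - <<'E'
from h import *
im,d,W=wrist();cv2.imwrite('pics/w2.png',im[:,:,::-1])
E
```

```text
t 5.15 tcp [ 0.5617 -0.2538  0.1931] yang -65.37 tilt 0.19 F [ 1.14  0.83 -2.48] gap 0.647 q6 0.53
toolz [ 0.0022  0.0024 -1.    ]
world d [ 0.0063 -0.0257 -0.0031] spin 5.53
tool d now [-0.005   0.0259  0.0031]
[np.float64(-0.0017), np.float64(0.0086), np.float64(0.001)] 1.84
[np.float64(-0.0014), np.float64(0.0087), np.float64(0.001)] 1.84
[np.float64(-0.0011), np.float64(0.0087), np.float64(0.001)] 1.84
```

View pics/w2.png

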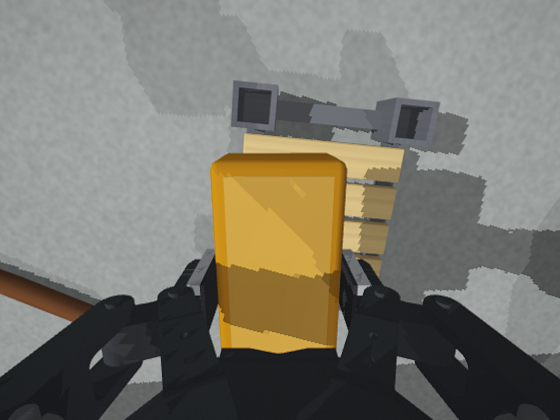

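The wrist view shows the block held straight at (278,250), with base sockets behind it at (256,105) and (412,120). I centre over the deck and lower.

Call:
apply_moves:
  increments:
    - [[-0.002,0.0105,0,2],[-0.002,0.01,0,2],[0,0.004,0,1.5],[0,0,0,0]]

```text
t: 5.6
tcp_pos: [0.5684, -0.2766, 0.1925]
tool_rot: [0.986, 0.165, 0.001, -0.001]
force: [-0.4, -1.0, -1.8]
finger_gap: 0.645
```

```bash
python3 go.py 0.568 -0.2795 0.108 -70.9
```

```text
t 5.6 tcp [ 0.5684 -0.2766  0.1925] yang -71.02 tilt 0.18 F [-0.39 -0.97 -1.84] gap 0.645 q6 0.61
toolz [ 7.0e-04  3.1e-03 -1.0e+00]
world d [-0.0004 -0.0029 -0.0845] spin -0.12
tool d now [-0.0014  0.0029  0.0844]
```

Call:
apply_moves:
  increments:
    - [[-0.001,0.002,0.02,0],[0,0,0.025,0],[0,0,0.015,0],[0,0,0.006,0],[0,0,0,0]]

```text
t: 6.1
tcp_pos: [0.5697, -0.2779, 0.1257]
tool_rot: [0.986, 0.166, 0.002, -0.001]
force: [-0.4, 0.3, -2.4]
finger_gap: 0.647
```

```bash
python3 go.py 0.568 -0.2795 0.1075 -70.9
```

```text
t 6.1 tcp [ 0.5697 -0.2779  0.1257] yang -70.93 tilt 0.21 F [-0.42  0.26 -2.37] gap 0.647 q6 0.6
toolz [ 0.0032  0.0018 -1.    ]
world d [-0.0017 -0.0016 -0.0182] spin -0.03
tool d now [-0.0022  0.001   0.0182]
```

Call:
apply_moves:
  increments:
    - [[-0.001,0.001,0.006,0],[0,0,0.005,0],[0,0,0.004,0],[0,0,0.002,0],[0,0,0,0]]

```text
t: 6.6
tcp_pos: [0.5704, -0.2799, 0.1099]
tool_rot: [0.986, 0.166, 0.003, 0.001]
force: [-0.5, 0.4, -1.8]
finger_gap: 0.645
```

```bash
python3 go.py 0.568 -0.2795 0.1065 -70.9
```

```text
t 6.6 tcp [ 0.5704 -0.2799  0.1099] yang -70.91 tilt 0.4 F [-0.48  0.44 -1.78] gap 0.645 q6 0.6
toolz [ 6.9e-03 -8.0e-04 -1.0e+00]
world d [-0.0024  0.0004 -0.0034] spin -0.01
tool d now [-0.0022 -0.0012  0.0033]
```

Call:
apply_moves:
  increments:
    - [[-0.001,0,0.002,0],[0,0,0.002,0],[0,0,0.002,0]]

```text
t: 6.9
tcp_pos: [0.5698, -0.2804, 0.107]
tool_rot: [0.986, 0.166, 0.004, 0.002]
force: [-3.8, 3.2, 15.4]
finger_gap: 0.641
```

```bash
python3 go.py 0.568 -0.2795 0.1065 -70.9
```

```text
t 6.9 tcp [ 0.5698 -0.2804  0.107 ] yang -70.88 tilt 0.44 F [-3.85  3.16 15.41] gap 0.641 q6 0.6
toolz [ 0.0075 -0.0019 -1.    ]
world d [-0.0018  0.0009 -0.0005] spin 0.02
tool d now [-0.0014 -0.0015  0.0004]
```

It made contact at the expected height of 0.107. I ease off and release.

Call:
apply_moves:
  increments:
    - [[0,0,-0.0005,0]]

```text
t: 7.0
tcp_pos: [0.5699, -0.2805, 0.1083]
tool_rot: [0.986, 0.166, 0.004, 0.002]
force: [-0.0, -0.6, -1.9]
finger_gap: 0.647
```

Call:
apply_moves:
  increments:
    - [[0,0,0,0],[0,0,0,0],[0,0,0,0],[0,0,0,0],[0,0,0,0]]
  fingers: 1

```text
t: 7.5
tcp_pos: [0.5708, -0.2813, 0.1092]
tool_rot: [0.986, 0.166, 0.005, 0.003]
force: [-0.6, -0.1, 1.1]
finger_gap: 1.002
```

Call:
apply_moves:
  increments:
    - [[0,0,-0.01,0],[0,0,-0.02,0],[0,0,-0.04,0],[0,0,-0.045,0],[0,0,-0.03,0]]

```text
t: 8.0
tcp_pos: [0.5671, -0.2793, 0.2546]
tool_rot: [0.986, 0.166, 0.0, -0.002]
force: [0.8, -0.1, 0.7]
finger_gap: 0.998
```

```bash
python3 go.py 0.53 0.2548 0.28 -91 14
```

```text
t 8.0 tcp [ 0.5671 -0.2793  0.2546] yang -70.9 tilt 0.21 F [ 0.81 -0.13  0.66] gap 0.998 q6 0.6
toolz [-0.      0.0037 -1.    ]
world d [-0.0371  0.5341  0.0254] spin 20.1
tool d now [ 0.1397 -0.5169 -0.0234]
[np.float64(0.01), np.float64(-0.0369), np.float64(-0.0017)] 1.44
[np.float64(0.0091), np.float64(-0.0372), np.float64(-0.0017)] 1.44
[np.float64(0.0081), np.float64(-0.0374), np.float64(-0.0017)] 1.44
[np.float64(0.0072), np.float64(-0.0376), np.float64(-0.0017)] 1.44
[np.float64(0.0062), np.float64(-0.0377), np.float64(-0.0017)] 1.44
[np.float64(0.0053), np.float64(-0.0379), np.float64(-0.0017)] 1.44
[np.float64(0.0043), np.float64(-0.038), np.float64(-0.0017)] 1.44
[np.float64(0.0034), np.float64(-0.0381), np.float64(-0.0017)] 1.44
[np.float64(0.0024), np.float64(-0.0382), np.float64(-0.0017)] 1.44
[np.float64(0.0015), np.float64(-0.0382), np.float64(-0.0017)] 1.44
[np.float64(0.0005), np.float64(-0.0382), np.float64(-0.0017)] 1.44
[np.float64(-0.0004), np.float64(-0.0382), np.float64(-0.0017)] 1.44
[np.float64(-0.0014), np.float64(-0.0382), np.float64(-0.0017)] 1.44
[np.float64(-0.0024), np.float64(-0.0382), np.float64(-0.0017)] 1.44
```

```bash
python3 - <<'E'
from h import *
im,d,W=wrist();cv2.imwrite('pics/w3.png',im[:,:,::-1])
hsv=cv2.cvtColor(im,cv2.COLOR_RGB2HSV);print(hsv[190,278],hsv[110,260])
near=(d>0)&(np.hypot(W[...,0]-.568,W[...,1]+.28)<.13)
m=near&(W[...,2]>.05)&(W[...,2]<.062)
print('block',m.sum(),np.median(W[m][:,2]),rect(W[m][:,:2]))
m=near&(W[...,2]>.038)&(W[...,2]<.049)&(hsv[...,1]<110)
print('rim',m.sum(),np.median(W[m][:,2]),rect(W[m][:,:2]))
n,l,st,c=cv2.connectedComponentsWithStats(m.astype(np.uint8))
for i in range(1,n):
    if st[i,4]>80: P=W[l==i]; print(c[i].round(),st[i,4],rect(P[:,:2]))
E
```

```text
[ 21 169 199] [110  27  56]
block 7153 0.055761909780965624 (array([ 571. , -280.4]), array([108.4,  56. ]), 19.1)
rim 2347 0.04321440345700078 (array([ 569. , -283.1]), array([190.2, 140.4]), 19.0)
[221. 106.] 648 (array([ 627.2, -204.8]), array([30.3, 29. ]), -71.0)
[348. 106.] 644 (array([ 663.1, -308.7]), array([30.5, 29. ]), -70.9)
[229. 272.] 527 (array([ 476.3, -256.9]), array([30.5, 30.3]), 19.0)
[338. 272.] 527 (array([ 511.8, -361. ]), array([31.3, 30.3]), 19.2)
```

View pics/w3.png

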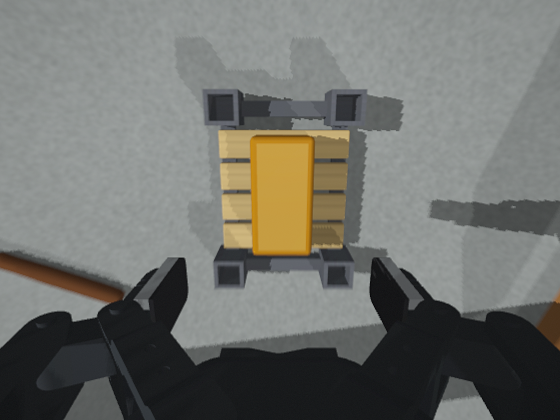

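The wrist view shows the block flat and centred on the deck at (283,195), inside the four sockets at (221,106), (348,106), (229,272) and (338,272). The wrist camera puts the base centre at (0.5696, -0.2829), at 19.0°, and block top at z = 0.056. Now to the handle frame.

Call:
apply_moves:
  increments:
    - [[0.012,-0.043,-0.014,1.7],[0.011,-0.044,-0.01,1.7],[0.0095,-0.044,-0.008,1.7],[0.0085,-0.044,-0.006,1.7],[0.0075,-0.044,-0.004,1.7]]

```text
t: 8.55
tcp_pos: [0.5585, -0.0571, 0.3078]
tool_rot: [0.996, 0.084, 0.01, 0.006]
force: [0.9, -0.1, 0.2]
finger_gap: 0.998
```

Call:
apply_moves:
  increments:
    - [[0.006,-0.045,0,1.7],[0.005,-0.045,0,1.7],[0.004,-0.045,0,1.7],[0.003,-0.045,0,1.7],[0.002,-0.045,0,1.7]]

```text
t: 9.05
tcp_pos: [0.5529, 0.1778, 0.3095]
tool_rot: [1.0, 0.006, 0.014, 0.005]
force: [0.7, -0.4, -0.6]
finger_gap: 1.002
```

```bash
python3 go.py 0.53 0.2548 0.30 -91 3
```

```text
t 9.05 tcp [0.5529 0.1778 0.3095] yang -89.34 tilt 1.7 F [ 0.74 -0.39 -0.62] gap 1.002 q6 1.69
toolz [ 0.0276 -0.0107 -0.9996]
world d [-0.0229  0.077  -0.0095] spin 1.66
tool d now [-0.0222 -0.0774  0.0081]
[np.float64(-0.0074), np.float64(-0.0258), np.float64(0.0027)] 0.55
[np.float64(-0.0077), np.float64(-0.0257), np.float64(0.0027)] 0.55
[np.float64(-0.0079), np.float64(-0.0257), np.float64(0.0027)] 0.55
```

Call:
apply_moves:
  increments:
    - [[-0.008,-0.025,0,0.5],[-0.008,-0.025,0,0.5],[-0.006,-0.018,0,0.5],[0,0,0,0],[0,0,0,0]]

```text
t: 9.55
tcp_pos: [0.5276, 0.2549, 0.3102]
tool_rot: [1.0, -0.003, 0.015, 0.004]
force: [0.5, -0.1, 0.3]
finger_gap: 1.001
```

```bash
python3 go.py 0.53 0.2548 0.30 -91 3
python3 - <<'E'
from h import *
im,d,W=wrist();cv2.imwrite('pics/w4.png',im[:,:,::-1])
near=(d>0)&(np.hypot(W[...,0]-.53,W[...,1]-.255)<.13)
m=near&(W[...,2]>.145)&(W[...,2]<.17)
print('handle',m.sum(),np.median(W[m][:,2]),rect(W[m][:,:2]))
m=near&(W[...,2]>.118)&(W[...,2]<.134)
n,l,st,c=cv2.connectedComponentsWithStats(m.astype(np.uint8))
for i in range(1,n):
    if st[i,4]>80: P=W[l==i]; print(c[i].round(),st[i,4],np.median(P[:,2]),rect(P[:,:2]))
E
```

```text
t 9.55 tcp [0.5276 0.2549 0.3102] yang -90.33 tilt 1.84 F [ 0.53 -0.07  0.33] gap 1.001 q6 1.85
toolz [ 0.0309 -0.0085 -0.9995]
world d [ 0.0024 -0.0001 -0.0102] spin 0.67
tool d now [0.002  0.     0.0103]
[np.float64(0.0007), np.float64(0.0), np.float64(0.0034)] 0.22
[np.float64(0.0007), np.float64(0.0), np.float64(0.0034)] 0.22
[np.float64(0.0007), np.float64(0.0), np.float64(0.0034)] 0.22
handle 3200 0.15523799902292973 (array([531.3, 252.4]), array([122.2,  16. ]), -0.9)
[212. 108.] 836 0.1253423584049399 (array([611.9, 306. ]), array([30.2, 29.8]), 89.1)
[350. 110.] 848 0.12519262313992083 (array([610. , 196.1]), array([30.7, 30.1]), 88.5)
[219. 289.] 727 0.125045201560411 (array([452.4, 308.6]), array([30.8, 30.2]), -1.3)
[338. 290.] 735 0.1249711366035022 (array([450. , 198.7]), array([31.4, 30.4]), -1.4)
```

View pics/w4.png

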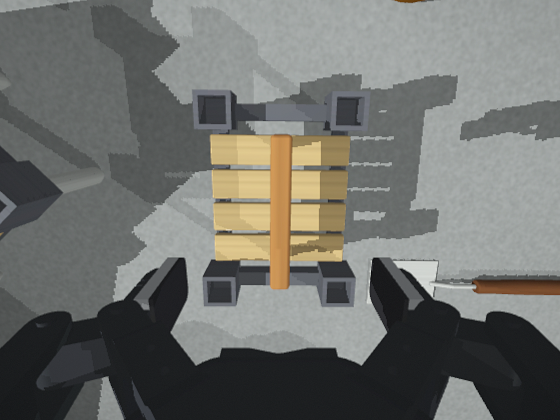

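Wrist view: handle bar at (281,210), tubes at (212,108), (350,110), (219,289) and (338,290). The handle point is at (0.5313, 0.2524), yaw -1.1°. Both cameras give the same offset from frame to base within 1 mm. The tool has drifted 1.8° off vertical, so I'll test whether vertical moves undo that.

Call:
apply_moves:
  increments:
    - [[0,0,-0.04,0],[0,0,-0.04,0],[0,0,0,0],[0,0,0,0]]

```text
t: 10.0
tcp_pos: [0.5265, 0.2503, 0.3917]
tool_rot: [1.0, -0.006, 0.014, 0.005]
force: [-1.2, -0.0, -0.0]
finger_gap: 0.997
```

```bash
python3 go.py 0.5300 0.2528 0.30 -91
```

```text
t 10.0 tcp [0.5265 0.2503 0.3917] yang -90.72 tilt 1.7 F [-1.2  -0.05 -0.05] gap 0.997 q6 1.85
toolz [ 0.0276 -0.0108 -0.9996]
world d [ 0.0035  0.0025 -0.0917] spin 0.28
tool d now [ 0.0009 -0.0035  0.0917]
```

Call:
apply_moves:
  increments:
    - [[0,0,0.01,0],[0,0,0.01,0],[0,0,0.01,0],[0,0,0.01,0],[0,0,0.01,0]]

```text
t: 10.5
tcp_pos: [0.5272, 0.2472, 0.3342]
tool_rot: [1.0, -0.008, 0.011, 0.006]
force: [0.4, -0.0, -0.2]
finger_gap: 0.999
```

```bash
python3 go.py 0.5300 0.2528 0.30 -91
```

```text
t 10.5 tcp [0.5272 0.2472 0.3342] yang -90.89 tilt 1.43 F [ 0.36 -0.02 -0.15] gap 0.999 q6 1.85
toolz [ 0.0214 -0.0129 -0.9997]
world d [ 0.0028  0.0056 -0.0342] spin 0.11
tool d now [ 0.002  -0.0061  0.0342]
```

Call:
apply_moves:
  increments:
    - [[0.001,-0.004,0.015,0],[0,-0.002,0.02,0],[0,0,0.02,0],[0,0,0.01,0],[0,0,0,0]]

```text
t: 11.0
tcp_pos: [0.5275, 0.2522, 0.2599]
tool_rot: [1.0, -0.007, 0.006, 0.008]
force: [-0.1, -0.7, -0.2]
finger_gap: 0.996
```

```bash
python3 go.py 0.5303 0.2528 0.202 -91
```

```text
t 11.0 tcp [0.5275 0.2522 0.2599] yang -90.85 tilt 1.12 F [-0.06 -0.66 -0.23] gap 0.996 q6 1.86
toolz [ 0.0122 -0.0153 -0.9998]
world d [ 0.0028  0.0006 -0.0579] spin 0.15
tool d now [ 0.0021 -0.0015  0.0579]
```

Call:
apply_moves:
  increments:
    - [[0.002,-0.001,0.015,0],[0,-0.001,0.015,0],[0,0,0.015,0],[0,0,0.006,0],[0,0,0,0]]

```text
t: 11.5
tcp_pos: [0.5326, 0.2543, 0.2098]
tool_rot: [1.0, -0.007, 0.009, 0.007]
force: [0.2, -0.4, 0.9]
finger_gap: 0.998
```

```bash
python3 go.py 0.5308 0.2532 0.202 -91
```

```text
t 11.5 tcp [0.5326 0.2543 0.2098] yang -90.83 tilt 1.31 F [ 0.18 -0.42  0.87] gap 0.998 q6 1.86
toolz [ 0.0182 -0.0137 -0.9997]
world d [-0.0018 -0.0011 -0.0078] spin 0.17
tool d now [-0.0019  0.001   0.0078]
```

Call:
apply_moves:
  increments:
    - [[-0.002,0.001,0.005,0],[0,0,0.002,0],[0,0,0,0]]

```text
t: 11.8
tcp_pos: [0.5316, 0.2535, 0.2045]
tool_rot: [1.0, -0.007, 0.011, 0.006]
force: [-0.2, 0.3, -0.3]
finger_gap: 1.001
```

Call:
apply_moves:
  increments:
    - [[0,0,0,0],[0,0,0,0],[0,0,0,0],[0,0,0,0],[0,0,0,0]]
  fingers: 0
  newtons: 80

```text
t: 12.3
tcp_pos: [0.5322, 0.2534, 0.2061]
tool_rot: [1.0, -0.007, 0.012, 0.006]
force: [-1.4, -1.6, -0.3]
finger_gap: 0.171
```

Call:
apply_moves:
  increments:
    - [[0,0,0,0],[0,0,0,0],[0,0,0,0]]

```text
t: 12.6
tcp_pos: [0.5322, 0.2531, 0.206]
tool_rot: [1.0, -0.007, 0.012, 0.006]
force: [-0.5, -0.6, 0.9]
finger_gap: 0.168
```

```bash
python3 go.py 0.5308 0.2532 0.202 -91
```

```text
t 12.6 tcp [0.5322 0.2531 0.206 ] yang -90.85 tilt 1.57 F [-0.47 -0.61  0.88] gap 0.168 q6 1.86
toolz [ 0.0243 -0.0127 -0.9996]
world d [-0.0014  0.0001 -0.004 ] spin 0.15
tool d now [-0.0015 -0.0002  0.0039]
```

Gripped: the gap is 0.168, about 14 mm, on the 16 mm bar. I lift slowly and check.

Call:
apply_moves:
  increments:
    - [[0,0,-0.005,0],[0,0,-0.01,0],[0,0,-0.015,0],[0,0,-0.02,0],[0,0,-0.02,0]]

```text
t: 13.1
tcp_pos: [0.5247, 0.2529, 0.2707]
tool_rot: [1.0, -0.007, 0.001, 0.009]
force: [0.3, 0.6, -6.6]
finger_gap: 0.173
```

Call:
apply_moves:
  increments:
    - [[0,0,-0.02,0],[0,0,-0.02,0],[0,0,0,0],[0,0,0,0]]

```text
t: 13.5
tcp_pos: [0.5224, 0.2539, 0.3128]
tool_rot: [1.0, -0.006, -0.0, 0.009]
force: [-0.5, 0.2, -8.1]
finger_gap: 0.171
```

```bash
python3 go.py 0.5696 -0.2829 0.31 -70.8 16
python3 - <<'E'
from h import *
im,d,W=wrist();cv2.imwrite('pics/w5.png',im[:,:,::-1])
im,d=manip.snapshot('scene');cv2.imwrite('pics/s5.png',im[:,:,::-1])
E
```

```text
t 13.5 tcp [0.5224 0.2539 0.3128] yang -90.74 tilt 1.04 F [-0.5   0.23 -8.13] gap 0.171 q6 1.86
toolz [-2.000e-04 -1.810e-02 -9.998e-01]
world d [ 0.0472 -0.5368 -0.0028] spin -19.94
tool d now [0.0541 0.536  0.0125]
[np.float64(0.0034), np.float64(0.0335), np.float64(0.0008)] -1.25
[np.float64(0.0027), np.float64(0.0336), np.float64(0.0008)] -1.25
[np.float64(0.0019), np.float64(0.0336), np.float64(0.0008)] -1.25
[np.float64(0.0012), np.float64(0.0337), np.float64(0.0008)] -1.25
[np.float64(0.0005), np.float64(0.0337), np.float64(0.0008)] -1.25
[np.float64(-0.0003), np.float64(0.0337), np.float64(0.0008)] -1.25
[np.float64(-0.001), np.float64(0.0337), np.float64(0.0008)] -1.25
[np.float64(-0.0017), np.float64(0.0336), np.float64(0.0008)] -1.25
[np.float64(-0.0025), np.float64(0.0336), np.float64(0.0008)] -1.25
[np.float64(-0.0032), np.float64(0.0335), np.float64(0.0008)] -1.25
[np.float64(-0.0039), np.float64(0.0334), np.float64(0.0008)] -1.25
[np.float64(-0.0047), np.float64(0.0333), np.float64(0.0008)] -1.25
[np.float64(-0.0054), np.float64(0.0332), np.float64(0.0008)] -1.25
[np.float64(-0.0061), np.float64(0.0331), np.float64(0.0008)] -1.25
[np.float64(-0.0068), np.float64(0.033), np.float64(0.0008)] -1.25
[np.float64(-0.0075), np.float64(0.0328), np.float64(0.0008)] -1.25
```

View pics/s5.png

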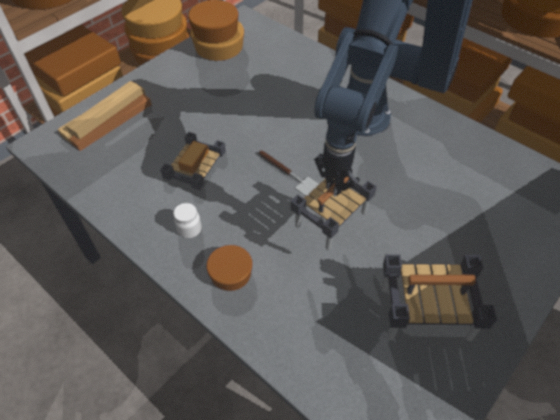

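View pics/w5.png

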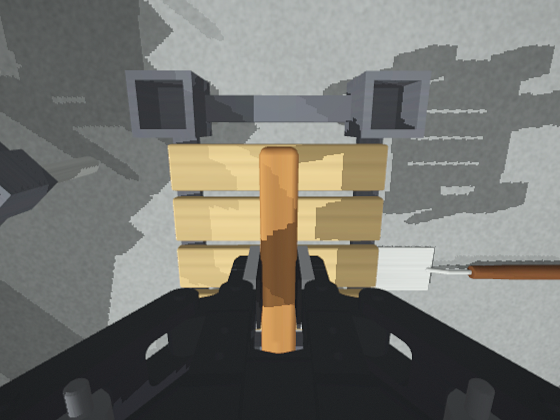

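Scene view: the frame hangs clear of the bench at (335,205). Wrist view: the bar sits centred between the pads at (280,250). I carry it toward the base at moderate speed.

Call:
apply_moves:
  increments:
    - [[0.003,0.02,0,-0.8],[0.003,0.03,0,-1.2],[0.002,0.034,0,-1.25],[0.001,0.034,0,-1.25],[0.0005,0.034,0,-1.25]]

```text
t: 14.1
tcp_pos: [0.5338, 0.1023, 0.3077]
tool_rot: [0.999, 0.05, -0.007, 0.008]
force: [0.1, 0.1, -7.8]
finger_gap: 0.166
```

Call:
apply_moves:
  increments:
    - [[-0.0003,0.034,0,-1.25],[-0.001,0.034,0,-1.25],[-0.002,0.034,0,-1.25],[-0.0025,0.034,0,-1.25],[-0.003,0.034,0,-1.25]]

```text
t: 14.6
tcp_pos: [0.5466, -0.0736, 0.3031]
tool_rot: [0.994, 0.107, -0.013, 0.005]
force: [0.5, 0.6, -7.5]
finger_gap: 0.166
```

```bash
python3 go.py 0.5696 -0.2829 0.31 -70.8 6
```

```text
t 14.6 tcp [ 0.5466 -0.0736  0.3031] yang -77.74 tilt 1.65 F [ 0.45  0.59 -7.49] gap 0.166 q6 1.04
toolz [-0.0257 -0.0132 -0.9996]
world d [ 0.023  -0.2093  0.0069] spin -6.94
tool d now [-0.0222  0.2095 -0.0047]
[np.float64(-0.0037), np.float64(0.0349), np.float64(-0.0008)] -1.16
[np.float64(-0.0044), np.float64(0.0348), np.float64(-0.0008)] -1.16
[np.float64(-0.0051), np.float64(0.0347), np.float64(-0.0008)] -1.16
[np.float64(-0.0058), np.float64(0.0346), np.float64(-0.0008)] -1.16
[np.float64(-0.0065), np.float64(0.0345), np.float64(-0.0008)] -1.16
[np.float64(-0.0072), np.float64(0.0344), np.float64(-0.0008)] -1.16
```

Call:
apply_moves:
  increments:
    - [[-0.004,0.034,0,-0.9],[-0.0045,0.034,0,-0.9],[-0.005,0.034,0,-0.9],[-0.005,0.034,0,-0.9],[-0.006,0.03,0,-0.9]]

```text
t: 15.1
tcp_pos: [0.5606, -0.2471, 0.2964]
tool_rot: [0.989, 0.147, -0.019, 0.0]
force: [0.1, 0.4, -7.4]
finger_gap: 0.17
```

Call:
apply_moves:
  increments:
    - [[0,0.01,0,0],[0,0,0,0],[0,0,0,0]]

```text
t: 15.4
tcp_pos: [0.5624, -0.2613, 0.2917]
tool_rot: [0.989, 0.144, -0.021, -0.001]
force: [-0.4, 0.9, -7.6]
finger_gap: 0.169
```

```bash
cat > tilt.py <<'E'
from h import *
import sys
im,d,W=wrist();cv2.imwrite('pics/%s.png'%sys.argv[1],im[:,:,::-1])
s=manip.sense();R=Ro.from_quat(s['tool_rot']).as_matrix();hp=s['tcp_pos']+R[:,2]*.056
h=(d>0)&(np.hypot(W[...,0]-hp[0],W[...,1]-hp[1])<.13)
hsv=cv2.cvtColor(im,cv2.COLOR_RGB2HSV)
# deck slats top: 48mm below handle
m=h&(abs(W[...,2]-(hp[2]-.048))<.012)&(hsv[...,1]>60)&(hsv[...,0]<30)
P=W[m];c=P.mean(0)
A=np.c_[P[:,:2]-c[:2],np.ones(len(P))]
k=np.linalg.lstsq(A,P[:,2],rcond=None)[0]
print('deck n',m.sum(),'z',k[2].round(4),'normal slope x,y (dz/dx,dz/dy)',k[:2].round(4))
m=h&(abs(W[...,2]-(hp[2]-.022))<.010)&(hsv[...,1]<90)
n,l,st,cc=cv2.connectedComponentsWithStats(m.astype(np.uint8))
for i in range(1,n):
    if st[i,4]>150: P=W[l==i]; print(cc[i].round(),st[i,4],np.median(P[:,2]).round(4),rect(P[:,:2]))
E
python3 go.py 0.5696 -0.2829 0.31 -70.8 3; python3 tilt.py w6
```

```text
t 15.4 tcp [ 0.5624 -0.2613  0.2917] yang -73.49 tilt 2.4 F [-0.41  0.91 -7.6 ] gap 0.169 q6 0.69
toolz [-0.0418 -0.0032 -0.9991]
world d [ 0.0072 -0.0216  0.0183] spin -2.69
tool d now [-0.      0.0226 -0.0185]
[np.float64(-0.0), np.float64(0.0075), np.float64(-0.0062)] -0.9
[np.float64(-0.0001), np.float64(0.0075), np.float64(-0.0062)] -0.9
[np.float64(-0.0002), np.float64(0.0075), np.float64(-0.0062)] -0.9
deck n 20659 z 0.1838 normal slope x,y (dz/dx,dz/dy) [-0.0605 -0.002 ]
[161. 103.] 2340 0.2069 (array([ 616.7, -186.8]), array([30.8, 30. ]), -73.4)
[395. 104.] 2134 0.2053 (array([ 647.9, -292.2]), array([30.8, 30.1]), -73.4)
```

View pics/w6.png

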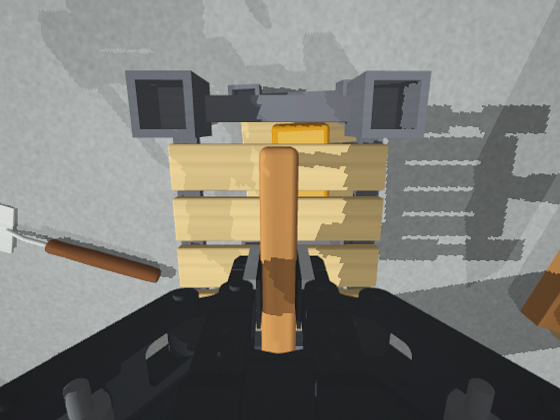

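The frame is tilted about 3.4° in the grip (dz/dx = -0.06). The loaded arm sags slightly in every row, and the pose command takes that over. Wrist view: the base and block show through the slats at (300,130) and the tubes are at (161,103) and (395,104). I'll aim the centre of the feet instead of the handle. From the tubes and the tilt, the feet centre is at (0.548, -0.262) and the yaw is 16.5°.

```bash
python3 go.py 0.584 -0.2815 0.2917 -71.0 3
```

```text
t 15.45 tcp [ 0.5623 -0.2609  0.2916] yang -73.46 tilt 2.42 F [-0.37 -0.06 -8.04] gap 0.165 q6 0.69
toolz [-0.0421 -0.0033 -0.9991]
world d [ 0.0217 -0.0206  0.0001] spin -2.46
tool d now [ 0.0149  0.0259 -0.001 ]
[np.float64(0.005), np.float64(0.0086), np.float64(-0.0003)] -0.82
[np.float64(0.0048), np.float64(0.0087), np.float64(-0.0003)] -0.82
[np.float64(0.0047), np.float64(0.0088), np.float64(-0.0003)] -0.82
```

Call:
apply_moves:
  increments:
    - [[0.0075,0.013,-0.002,-1.5],[0.0075,0.013,-0.002,-1.5],[0,0,-0.001,0]]

```text
t: 15.75
tcp_pos: [0.5841, -0.2757, 0.2943]
tool_rot: [0.985, 0.173, -0.023, -0.005]
force: [-0.3, 0.3, -7.3]
finger_gap: 0.172
```

```bash
cat >> tilt.py <<'E'
# feet centre from the two far tubes
T=[W[l==i][:,:].copy() for i in range(1,n) if st[i,4]>1500 and cc[i][1]<200]
if len(T)==2:
    q=[np.array(cv2.minAreaRect((t[:,:2]*1000).astype(np.float32))[0])/1000 for t in T]
    e=q[0]-q[1]; yaw=np.arctan2(e[1],e[0]); yaw=(np.degrees(yaw)-90+90)%180-90
    ux=np.array([np.cos(np.radians(yaw)),np.sin(np.radians(yaw))])
    c=(q[0]+q[1])/2-.08*ux
    zr=np.mean([np.median(t[:,2]) for t in T])
    nx=-k[:2]
    feet=c-.126*nx
    zc=k[2]-k[:2]@( (P[:,:2].mean(0)*0)) 
    print('len',np.linalg.norm(e).round(4),'yaw',yaw.round(2),'rim c',c.round(4),'feet c',feet.round(4),'far feet z',(zr-.126).round(4))
    D=np.array([.5696,-.2829])-feet
    print('to go world',D.round(4),'tool',(R.T@np.r_[D,0]).round(4),'spin',(-(19.0-yaw)).round(2))
E
python3 go.py 0.584 -0.2815 0.2917 -71.0;python3 tilt.py w7
```

```text
t 15.75 tcp [ 0.5841 -0.2757  0.2943] yang -70.1 tilt 2.69 F [-0.33  0.29 -7.34] gap 0.172 q6 0.63
toolz [-0.0468  0.0018 -0.9989]
world d [-0.0001 -0.0058 -0.0026] spin 0.9
tool d now [-0.0019  0.0055  0.0026]
deck n 20679 z 0.1864 normal slope x,y (dz/dx,dz/dy) [-0.0653  0.0009]
[161. 103.] 2365 0.2097 (array([ 633.4, -197.5]), array([31., 30.]), -70.2)
[393. 108.] 1770 0.2076 (array([ 670.8, -300.9]), array([30.6, 30. ]), -70.0)
len 0.1099 yaw 19.85 rim c [ 0.5769 -0.2764] feet c [ 0.5686 -0.2763] far feet z 0.0827
to go world [ 0.001  -0.0066] tool [-0.0013  0.0065 -0.0001] spin 0.85
```

Call:
apply_moves:
  increments:
    - [[-0.001,0.006,0.01,0.9],[0.001,0.001,0.014,0],[0,0,0.003,0]]

```text
t: 16.1
tcp_pos: [0.5827, -0.2778, 0.2651]
tool_rot: [0.986, 0.165, -0.025, -0.007]
force: [-0.6, 0.4, -7.3]
finger_gap: 0.169
```

```bash
python3 go.py 0.584 -0.2815 0.2917 -71.0;python3 tilt.py w8
```

```text
t 16.1 tcp [ 0.5827 -0.2778  0.2651] yang -71.0 tilt 2.99 F [-0.62  0.45 -7.25] gap 0.169 q6 0.64
toolz [-0.0517  0.0063 -0.9986]
world d [ 0.0013 -0.0037  0.0266] spin -0.0
tool d now [-0.0012  0.0033 -0.0267]
deck n 20719 z 0.1571 normal slope x,y (dz/dx,dz/dy) [-0.0708  0.0068]
[160. 103.] 2346 0.1806 (array([ 632.8, -200. ]), array([31., 30.]), -71.0)
[387. 120.] 1129 0.1782 (array([ 668.5, -303.9]), array([30.6, 29.9]), -71.0)
```

View pics/w8.png

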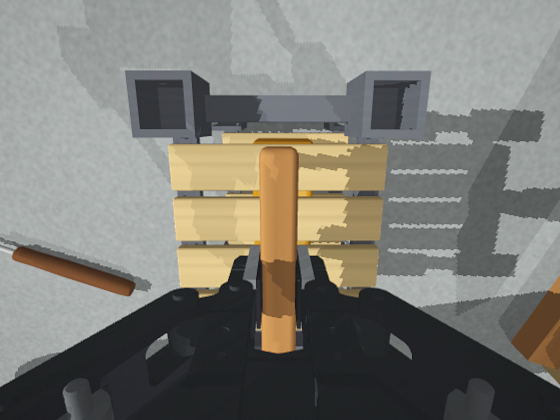

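Call:
apply_moves:
  increments:
    - [[0.001,0.007,0,0],[0,0.001,-0.001,0]]

```text
t: 16.35
tcp_pos: [0.586, -0.2852, 0.265]
tool_rot: [0.986, 0.165, -0.026, -0.008]
force: [-0.5, 0.5, -7.6]
finger_gap: 0.167
```

```bash
sed -i 's/>1500 and/>700 and/' tilt.py; python3 go.py 0.584 -0.2815 0.2917 -71.0;python3 tilt.py w9
```

```text
t 16.35 tcp [ 0.586  -0.2852  0.265 ] yang -70.99 tilt 3.08 F [-0.51  0.54 -7.57] gap 0.167 q6 0.63
toolz [-0.0533  0.0069 -0.9986]
world d [-0.002   0.0037  0.0267] spin 0.01
tool d now [-0.002  -0.0048 -0.0265]
deck n 20703 z 0.1571 normal slope x,y (dz/dx,dz/dy) [-0.0715  0.0063]
[161. 103.] 2320 0.1805 (array([ 636.1, -207.5]), array([30.7, 29.9]), -70.9)
[385. 124.] 878 0.1783 (array([ 669.9, -311.8]), array([30.3, 26. ]), -71.1)
len 0.1097 yaw 17.97 rim c [ 0.5769 -0.2844] feet c [ 0.5679 -0.2836] far feet z 0.0534
to go world [0.0017 0.0007] tool [ 0.0018 -0.0001 -0.0001] spin -1.03
```

The feet are now within about 2 mm of the sockets, with the far feet at z ≈ 0.053 against rims at 0.044. I make a small correction and start inserting, watching the force.

Call:
apply_moves:
  increments:
    - [[0,-0.002,0.008,0],[0.0005,0,0.009,0]]

```text
t: 16.6
tcp_pos: [0.5859, -0.2836, 0.2497]
tool_rot: [0.986, 0.165, -0.024, -0.006]
force: [-0.6, -0.0, -8.5]
finger_gap: 0.17
```

```bash
python3 go.py 0.586 -0.2835 0.2 -71.0;python3 tilt.py w10
```

```text
t 16.6 tcp [ 0.5859 -0.2836  0.2497] yang -71.03 tilt 2.83 F [-0.59 -0.02 -8.54] gap 0.17 q6 0.64
toolz [-0.0491  0.0047 -0.9988]
world d [ 0.0001  0.0001 -0.0497] spin -0.03
tool d now [0.0024 0.001  0.0497]
deck n 20833 z 0.1418 normal slope x,y (dz/dx,dz/dy) [-0.0684  0.0057]
[161. 103.] 2539 0.1652 (array([ 636.2, -205.9]), array([31.3, 29.9]), -70.9)
[395. 103.] 2273 0.1623 (array([ 672. , -310.1]), array([30.9, 30.1]), -70.8)
len 0.1101 yaw 18.98 rim c [ 0.5785 -0.284 ] feet c [ 0.5699 -0.2833] far feet z 0.0378
to go world [-0.0003  0.0004] tool [-0.0001 -0.0004  0.    ] spin -0.02
```

Far feet have entered (z = 0.038) with no contact force and under 1 mm error. I continue.

Call:
apply_moves:
  increments:
    - [[0,0,0.008,0],[0,0,0.007,0]]

```text
t: 16.85
tcp_pos: [0.5847, -0.2832, 0.232]
tool_rot: [0.986, 0.165, -0.024, -0.007]
force: [-0.3, -0.3, -7.0]
finger_gap: 0.169
```

```bash
python3 go.py 0.586 -0.2835 0.2 -71.0;python3 tilt.py w11
```

```text
t 16.85 tcp [ 0.5847 -0.2832  0.232 ] yang -71.02 tilt 2.91 F [-0.28 -0.26 -6.96] gap 0.169 q6 0.64
toolz [-0.0504  0.0057 -0.9987]
world d [ 0.0013 -0.0003 -0.032 ] spin -0.02
tool d now [0.0026 0.0014 0.0319]
deck n 20838 z 0.124 normal slope x,y (dz/dx,dz/dy) [-0.0698  0.0059]
[161. 103.] 2488 0.1474 (array([ 635. , -205.5]), array([31.1, 29.9]), -71.1)
[394. 104.] 2110 0.1446 (array([ 670.7, -309.5]), array([30.6, 30. ]), -71.0)
len 0.11 yaw 18.95 rim c [ 0.5772 -0.2835] feet c [ 0.5684 -0.2828] far feet z 0.02
to go world [ 0.0012 -0.0001] tool [ 0.0011  0.0005 -0.0001] spin -0.05
```

View pics/w11.png

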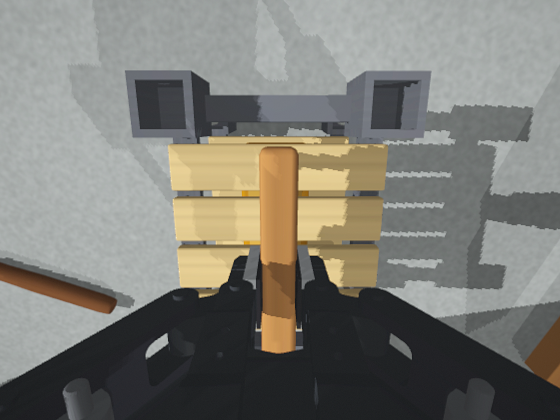

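Call:
apply_moves:
  increments:
    - [[0.0005,0,0.005,0],[0.0005,0,0.004,0]]
  newtons: 45

```text
t: 17.1
tcp_pos: [0.5848, -0.2826, 0.2208]
tool_rot: [0.986, 0.165, -0.025, -0.008]
force: [0.8, -0.9, -7.9]
finger_gap: 0.169
```

Call:
apply_moves:
  increments:
    - [[0,0,0.002,0],[0,0,0.002,0]]

```text
t: 17.3
tcp_pos: [0.5838, -0.2825, 0.2197]
tool_rot: [0.986, 0.165, -0.026, -0.008]
force: [-5.0, 2.8, 6.4]
finger_gap: 0.164
```

```bash
python3 go.py 0.586 -0.2835 0.2 -71.0;python3 tilt.py w12
```

```text
t 17.3 tcp [ 0.5838 -0.2825  0.2197] yang -71.0 tilt 3.14 F [-4.98  2.76  6.44] gap 0.164 q6 0.64
toolz [-0.0543  0.0065 -0.9985]
world d [ 0.0022 -0.001  -0.0197] spin 0.0
tool d now [0.0027 0.0021 0.0195]
deck n 21092 z 0.1119 normal slope x,y (dz/dx,dz/dy) [-0.0626  0.0066]
[160. 101.] 2382 0.1356 (array([ 634.1, -204.4]), array([31.3, 29.9]), -71.1)
[393. 105.] 1837 0.133 (array([ 669.9, -308.6]), array([30.8, 29.8]), -71.0)
len 0.1101 yaw 18.98 rim c [ 0.5763 -0.2825] feet c [ 0.5684 -0.2817] far feet z 0.0083
to go world [ 0.0012 -0.0012] tool [ 0.0007  0.0015 -0.0001] spin -0.02
```

The far feet are on the socket floor (0.008). To level the frame, the handle must swing back about 9 mm and down about 5 mm around those feet.

Call:
apply_moves:
  increments:
    - [[-0.002,0,0.001,0],[-0.002,0,0.0015,0]]
  newtons: 30

```text
t: 17.55
tcp_pos: [0.5814, -0.2839, 0.2192]
tool_rot: [0.986, 0.165, -0.023, -0.006]
force: [-1.8, 1.5, 0.4]
finger_gap: 0.166
```

```bash
python3 go.py 0.586 -0.2835 0.2 -71.0;python3 tilt.py w13
```

```text
t 17.55 tcp [ 0.5814 -0.2839  0.2192] yang -70.98 tilt 2.77 F [-1.79  1.46  0.37] gap 0.166 q6 0.63
toolz [-0.0481  0.0049 -0.9988]
world d [ 0.0046  0.0004 -0.0192] spin 0.02
tool d now [0.0053 0.0015 0.0189]
deck n 21189 z 0.1115 normal slope x,y (dz/dx,dz/dy) [-0.0534  0.0101]
[159. 101.] 2518 0.1358 (array([ 632.1, -205.9]), array([31.2, 29.8]), -70.8)
[395. 102.] 2198 0.1331 (array([ 668. , -309.9]), array([30.8, 29.8]), -70.7)
len 0.1101 yaw 19.07 rim c [ 0.5744 -0.284 ] feet c [ 0.5677 -0.2827] far feet z 0.0084
to go world [ 0.0019 -0.0002] tool [ 0.0018  0.0008 -0.0001] spin 0.07
```

Working: the slope has gone from 0.063 to 0.053 at low force. I continue.

Call:
apply_moves:
  increments:
    - [[-0.003,0,0.002,0],[-0.002,0,0.002,0],[-0.002,0,0.002,0]]

```text
t: 17.9
tcp_pos: [0.5748, -0.2855, 0.2158]
tool_rot: [0.986, 0.166, -0.022, -0.007]
force: [-3.1, 4.3, 5.8]
finger_gap: 0.172
```

```bash
python3 go.py 0.586 -0.2835 0.2 -71.0;python3 tilt.py w14
```

```text
t 17.9 tcp [ 0.5748 -0.2855  0.2158] yang -70.94 tilt 2.6 F [-3.12  4.27  5.75] gap 0.172 q6 0.62
toolz [-0.0451  0.0056 -0.999 ]
world d [ 0.0112  0.002  -0.0158] spin 0.06
tool d now [0.0119 0.0021 0.0153]
deck n 22168 z 0.1088 normal slope x,y (dz/dx,dz/dy) [-0.0126  0.0183]
[398.  97.] 2684 0.133 (array([ 663.1, -310.8]), array([31., 30.]), -70.7)
[157. 100.] 2932 0.1352 (array([ 626.4, -207. ]), array([31.3, 30. ]), -70.9)
len 0.1101 yaw 19.44 rim c [ 0.5693 -0.2855] feet c [ 0.5677 -0.2832] far feet z 0.0081
to go world [0.0019 0.0003] tool [ 0.0019  0.0003 -0.0001] spin 0.44
```

Call:
apply_moves:
  increments:
    - [[-0.0015,0,0.0015,0],[0,0,0.001,0]]

```text
t: 18.15
tcp_pos: [0.573, -0.2858, 0.2148]
tool_rot: [0.986, 0.165, -0.021, -0.007]
force: [-2.4, 4.5, 6.5]
finger_gap: 0.171
```

```bash
python3 go.py 0.586 -0.2835 0.2 -71.0;python3 tilt.py w15
```

```text
t 18.15 tcp [ 0.573  -0.2858  0.2148] yang -70.97 tilt 2.53 F [-2.44  4.52  6.46] gap 0.171 q6 0.62
toolz [-0.0438  0.006  -0.999 ]
world d [ 0.013   0.0023 -0.0148] spin 0.03
tool d now [0.0136 0.0024 0.0143]
deck n 22419 z 0.108 normal slope x,y (dz/dx,dz/dy) [-0.0023  0.0202]
[399.  97.] 2873 0.133 (array([ 661.7, -311.2]), array([31. , 30.1]), -71.0)
[157.  98.] 3016 0.1351 (array([ 625.4, -207.4]), array([30.9, 30.1]), -70.9)
len 0.1099 yaw 19.27 rim c [ 0.5681 -0.2857] feet c [ 0.5678 -0.2832] far feet z 0.008
to go world [0.0018 0.0003] tool [ 0.0018  0.0003 -0.0001] spin 0.27
```

Now level along x, with the deck at the expected 0.108. Only the 0.02 roll that the jaws impose is left. I release.

Call:
apply_moves:
  increments:
    - [[0,0,0,0],[0,0,0,0],[0,0,0,0]]
  fingers: 0.5

```text
t: 18.5
tcp_pos: [0.5734, -0.2878, 0.2146]
tool_rot: [0.986, 0.165, -0.021, -0.004]
force: [0.2, -0.5, 0.2]
finger_gap: 0.502
```

Call:
apply_moves:
  increments:
    - [[0,0,0,0],[0,0,0,0],[0,0,0,0]]
  fingers: 1

```text
t: 18.8
tcp_pos: [0.5736, -0.289, 0.2141]
tool_rot: [0.986, 0.165, -0.021, -0.003]
force: [0.2, -0.4, 0.3]
finger_gap: 0.98
```

Call:
apply_moves:
  increments:
    - [[0,0,-0.01,0],[0,0,-0.02,0],[0,0,-0.03,0],[0,0,-0.03,0],[0,0,-0.03,0]]

```text
t: 19.3
tcp_pos: [0.577, -0.2879, 0.3344]
tool_rot: [0.986, 0.165, -0.025, -0.007]
force: [0.7, -0.2, -0.2]
finger_gap: 0.997
```

```bash
python3 go.py 0.5696 -0.2829 0.33 -71.0
python3 - <<'E'
from h import *
def an(W,d,im,tag):
    h=(d>0)&(np.hypot(W[...,0]-.569,W[...,1]+.282)<.13)
    m=h&(abs(W[...,2]-.164)<.01)
    P=W[m];print(tag,'handle',m.sum(),'z top',np.median(P[:,2]).round(4),rect(P[:,:2]))
    m=h&(abs(W[...,2]-.134)<.010)
    n,l,st,cc=cv2.connectedComponentsWithStats(m.astype(np.uint8))
    for i in range(1,n):
        if st[i,4]>40: P=W[l==i]; print(cc[i].round(),st[i,4],np.median(P[:,2]).round(4),rect(P[:,:2]))
    m=h&(abs(W[...,2]-.108)<.008); P=W[m]; c=P.mean(0)
    print('deck',np.linalg.lstsq(np.c_[P[:,:2]-c[:2],np.ones(len(P))],P[:,2],rcond=None)[0].round(4))
im,d,W=wrist();cv2.imwrite('pics/w16.png',im[:,:,::-1]);an(W,d,im,'wrist')
im,d=manip.snapshot('scene');cv2.imwrite('pics/s16.png',im[:,:,::-1])
E
```

```text
t 19.3 tcp [ 0.577  -0.2879  0.3344] yang -71.03 tilt 3.01 F [ 0.74 -0.23 -0.2 ] gap 0.997 q6 0.62
toolz [-0.0521  0.0064 -0.9986]
world d [-0.0074  0.005  -0.0044] spin -0.03
tool d now [-0.0052 -0.007   0.0048]
wrist handle 2791 z top 0.1632 (array([ 567.6, -283.4]), array([123.7,  15.6]), 19.3)
[342. 104.] 778 0.1332 (array([ 661.1, -309.2]), array([30.5, 29.8]), -70.5)
[210. 105.] 826 0.1332 (array([ 624.8, -205.4]), array([30.5, 30. ]), -71.0)
[222. 273.] 718 0.1327 (array([ 473.7, -258.3]), array([31.6, 30.2]), 19.3)
[332. 274.] 695 0.1328 (array([ 510.1, -361.9]), array([31.7, 30.3]), 18.7)
deck [-2.200e-03  1.000e-04  1.072e-01]
```

View pics/w16.png

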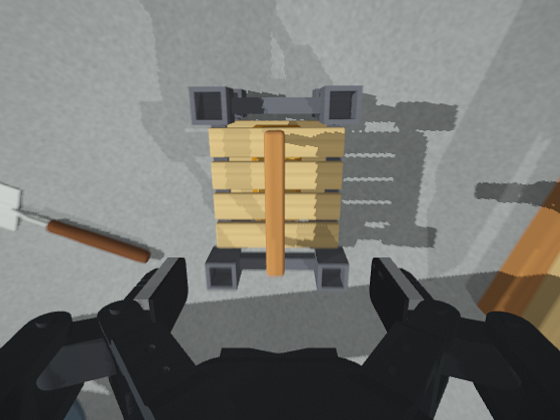

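View pics/s16.png

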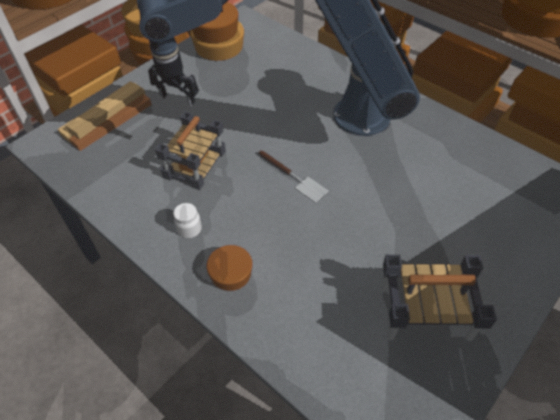

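Wrist view: the frame stands square over the base, handle at (275,203) and tubes at (210,105), (342,104), (222,273) and (332,274). All four rims are at 0.133 m. The handle centre is about 155 mm up and 2 mm off the middle, level within 0.003 rad. Scene view: the tub (187,220), cake (230,268) and scraper (292,175) are in place.

```bash
python3 -c "
from station import manip;print(manip.sign_off())"
```

```text
the job is handed in; nothing more can be done
None
```

I placed the wax block on the base deck, stacked the 190 × 140 mm handle frame over it, released both and handed the job in at about 19 s. No verdict was reported.

**Block:** After release the wrist camera put it flat and about 3 mm off the deck centre, with its top at 56 mm. I did not measure it again once the frame covered it; only amber glimpses showed through the slats.

**Frame:** All four corner tube rims were at 133 mm (expected 134), so the posts are home. The handle centre was about 155 mm up, about 2 mm off the middle, level within 0.003 rad and parallel within about 0.3°. The gripper was open and 0.12 m clear.

**Bystanders:** The cake, tub and scraper look unmoved in the scene picture; I did not measure them again.

**What went less cleanly:**
- **Tilt while carrying:** The loaded arm drifted in tilt, so the frame hung up to 4° off level. I steered by the feet and levelled it around the far posts once they touched the socket floor. Wrist force readings stayed under about 10 N while I stacked the frame.
- **Camera disagreement:** The top and wrist cameras differed by about 3 mm in y. I used the wrist camera for all placing.

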